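# Open the accessory case and put the torch in its ring

## Task

Open the blue accessory case by swinging its lid up past its balance point, without flinging it, until it stays open by itself when you let go. Then put the yellow torch away: lower it tail first through the orange ring holder in the case, without letting it fall in from above, until its wide head rests on the ring and it hangs upright. Leave everything else where it stands.

Things in the scene. Friction and masses are not known exactly. Their poses are not given: they have to be found in the camera images.
- case: open-topped blue case fixed to the table, at its left or right: 180 mm (x) x 260 mm (y) x 140 mm high, walls and floor 5 mm; origin under its centre at table height, +x towards the hinge side (away from the robot, yaw up to 0.2 rad). Inside, foam with small optics lies along each y end (42 mm wide, 57 mm high); the rest is empty but for the ring holder
- lid (a joint): angle of the blue case lid, rad: 0 shut, 1.8 fully open on its stop, leaning back beyond upright, away from the robot. Not latched. About 0.35 kg. Let go below its balance point (about 1.52) it falls shut, beyond it falls on to the stop; lightly damped. Plate 8 mm thick, 264 mm wide, 190 mm from hinge to front edge, which overhangs the case front by 10 mm
- lid_hinge (a point): point on the hinge axis at the middle of the far rim of the case, 140 mm above the table; the axis is the case's y axis. The frame turns with the lid: x lies in the plate and points away from the front edge, z is the plate's outer normal
- lid_handle (a point): centre of the black round bar handle on the lid: 10 mm thick, 100 mm long, parallel to the hinge, on a post at each end, 45 mm above the lid's outer face, 22 mm from its front edge; in the lid frame at x -168, z 53 mm from the hinge. Can be pinched across from above, and turns between the fingers as the lid swings
- ring_top (a point): centre of the mouth of the orange ring holder, fixed inside the case, 95 mm above the table (45 mm below the case rim): upright ring, outside 39 mm at the top, 16 mm high, bore 26 mm widening to 31 mm at the mouth, on a thin stand; z up. Its place in the case varies. The case floor is 90 mm below this point
- torch_center (a point): yellow torch standing on its tail on the green mat (3 mm thick); point on its axis half-way up, 58 mm above its tail end, z towards its head. Body 20 mm thick, 80 mm long, then a head 38 mm thick, 36 mm high with black bezel; 116 mm in all, about 0.11 kg. The head's underside is 22 mm above this point. Easily toppled
- torch: the same torch; origin at its tail end, z towards its head
- jar: amber specimen jar with white cap, 40 mm wide, 60 mm tall, bystander standing on the green mat; origin under its base
- dropper: green bottle with black cap, 32 mm wide, 75 mm tall, bystander standing on the green mat; origin under its base
- petri: clear lidded petri dish, 94 mm wide, 16 mm high, bystander on the table behind; origin under its base
- slide_box: wooden slide box 70 x 120 x 34 mm, bystander on the table behind; origin under its base
- screwdriver: red-handled screwdriver 150 mm long lying on the table behind, bystander; origin below its middle
- reagent: white reagent bottle with blue cap, 60 mm wide, 120 mm tall, bystander at the right (-y) side; origin under its base
Mind the look-alikes: they are no part of the job. There is more than one size of the torch; the job needs the largest.

How it is judged (in metres and radians):
On the way, in this order (a step that is already met when the one before it is completed fails the run):
1. the lid is open past its balance point (over 1.7 rad) and nobody holds it (value of joint lid above 1.7 rad and contact force between each of the arm, the fingers and lid below 0.05 N), for 0.3 s.
2. the torch is through the ring, tail down, with its head on the ring (horizontal distance between torch_center and ring_top below 0.008 m and z of torch_center in the frame of ring_top between -0.028 and -0.016 m and angle between torch_center's own z axis and vertical below 0.12 rad), for 0.2 s.
At the end, for the whole second after the job is handed in: The lid stands open by itself beyond 1.7 rad, at rest and untouched; the torch hangs in the ring tail down, released and at rest: its middle within 8 mm of the ring's axis and 16 to 28 mm below the ring's mouth (22 mm when the head lies on the ring), tilted less than 0.12 rad (all of step 1 and all of step 2 and velocity of joint lid between -0.05 and 0.05 rad/s and linear speed of torch below 0.02 m/s and contact force between each of the fingers, the arm and torch below 0.05 N).
It fails at once if the lid is flung open (faster than 4 rad/s) (velocity of joint lid above 4 rad/s).
It fails at once if the torch is dropped into the ring (moves faster than 0.7 m/s in or just above it) (horizontal distance between torch_center and ring_top below 0.02 m and z of torch_center in the frame of ring_top below 0.08 m and linear speed of torch above 0.7 m/s).
It fails at once if a bystander is pushed more than 40 mm or knocked over (distance of any of jar, dropper, petri, slide_box, screwdriver, reagent from where it was at the start of the episode above 0.04 m or angle between any of jar, dropper, petri, slide_box, reagent's own z axis and vertical above 0.5 rad).
It also fails if it takes over 61 s, if anything falls off the work surface, if the arm or the gripper's body presses on something with over 40 N, if the wrist force passes 120 N, or if a joint passes its speed limit or range.

## Robot

A 6-joint arm with a two-finger parallel gripper is mounted at the origin on the work surface. World frame = base frame: x ahead of the robot, y to its left, z up, the work surface at z = 0. Lengths are in m, angles in degrees, forces in N, time in s.
With the tool pointing down it reaches from about 0.4 to 0.825 m from the base axis. Payload 7 kg.
Tool frame: the origin (TCP) lies midway between the tips of the shut fingers; the grasp point (between the pads) lies 19 mm behind it; z points along the fingers, y is the line along which they close (so a half turn about z gives the same grasp; the last joint's range is limited). The gripper opens to 88 mm and grips with 3 to 60 N. Pads are 19 mm wide; open, the fingers measure 130 mm over their backs; the gripper's body (78 mm by 193 mm) begins 47 mm behind the grasp point.
Start: joints at [-59.983, 20.546, 0.682, 0, -70.136, -16.507], TCP at [0.158, -0.656, 0.227] pointing down, gripper open.
Joint ranges: [-176.03, 176.03], [-82.01, 121.73], [-58.28, 71.71], [-173.87, 95.51], [-174.79, -0.11], [-173.66, 173.66]. Speed limits (degrees/s): [136.94, 136.94, 172.46, 180, 180, 180].

## Interface

Orientations are given as [roll, pitch, yaw] about the fixed x, y, z axes, in that order (R = Rz(yaw) Ry(pitch) Rx(roll)).
In Python, from plant import r gives the robot as it stands. The module is installed in compiled form; this text tells all that it offers.
- The arm moves only by the tool play_rows, never from a script. Its argument "rows" is a list of rows, each an object with "slide": the shift along the tool's x, y, z as a fraction of full scale, a list of three; "delta_rot": the turn, a rotation vector about the tool's x, y, z as a fraction of full scale, a list of three; "fingers": the opening, from -1 (shut) to 1 (fully open). In form: [{"slide": [x, y, z], "delta_rot": [rx, ry, rz], "fingers": fingers}, ...]. A call has 1 to 8 rows; each row shifts and turns the commanded pose from where the row before left it, along the tool's axes as they then stand; what a row does not reach is not made up. Full scale, the value 1, is 0.15 m for a shift and 0.08 rad for a turn. A row lasts 1/8 s, in which the tool goes at most 62.5 mm and 10.7 degrees, less where a joint would pass 70% of its speed; a pose out of reach is approached as far as the arm can. A call with a number of a shift or a turn outside -1 to 1 is refused whole. A call with a gripper value outside its range is refused whole. The fingers move at their own pace and stop on an object; "squeeze" is the grip in N (left out, the last holds). Time passes only in rows, so rows that do not move let the fingers close. It gives the time, the measured TCP pose, the force, the opening and the grip force at its end, in the units of the state.
- r.get_state(): the state, without advancing time (a new reading comes with each control period).
- r.capture(name): name is "side" or "top" or "wrist"; returns a dict with "image" (420x560x3 uint8, blue, green, red), "fx", "fy", "cx", "cy" (pixels), "distortion" ([k1, k2, p1, p2, k3] as OpenCV has them; the pictures are not rectified), "R" (3x3) and "t" (3): a world point X has camera coordinates R X + t; the wrist camera has in their place "T_tool_cam" (4x4, takes a point from camera to tool coordinates, whose origin is the TCP and whose axes are the flange's). Camera axes: x right, y down, z forward; pixel columns grow to the right and rows downward; lengths in m; the calibration is good to about 2 mm. A picture is of the moment at which its call begins: read the wrist's pose just before it. There is no depth.
- r.close_job(): hands the job in; it is judged then, once.
The state is a dict: "time_s": time; "joints": joint angles; "qd": joint speeds; "joint_torque": joint torques, N m; "tcp_pos": TCP position; "eef_rot": TCP orientation; "contact_force": force on the tool from outside, world axes, zero at the start; "moment": the same for the moment, N m; "gripper_width": finger opening in m; "gripper_force": force on a finger pad.
Only numpy, scipy, OpenCV 4.12 (cv2) and the standard library are available. Lean on these libraries where they do the work, as an engineer would, in place of code of your own. Each camera call takes 0.05 s, during which the arm holds its last target. There are 200 camera calls.

## Working session

There is one attempt and no reset: what is moved stays moved. The work goes in short steps, Python scripts to look and compute and a tool call to move; the robot and the scene stay as the last step left them, time stands still between calls to the robot, and variables do not carry over. Pictures are saved under pics/ and viewed, at most 12 in all, crops included, and the job is handed in when it is done.

Besides the shell and the picture viewer there is one more tool, called after "Call:" as name(argument=value, ...) on one line, values as JSON. play_rows: Moves the arm, as the interface text tells. Shift numbers are shares of 0.15 m and turn numbers shares of 0.08 rad, none past 1 either way. Its arguments: {"type":"object","properties":{"rows":{"type":"array"},"squeeze":{"type":"number"}},"required":["rows"]}

```bash
mkdir -p pics
cat > h.py <<'E'
import numpy as np, cv2
from scipy.spatial.transform import Rotation as Ro
from plant import r
def cap(n):
    s=r.get_state(); c=r.capture(n); c['K']=np.array([[c['fx'],0,c['cx']],[0,c['fy'],c['cy']],[0,0,1.]]); c['D']=np.array(c['distortion'],float)
    if n=='wrist':
        T=np.eye(4);T[:3,:3]=Ro.from_euler('xyz',s['eef_rot'],degrees=True).as_matrix();T[:3,3]=s['tcp_pos']
        M=np.linalg.inv(T@np.array(c['T_tool_cam'])); c['R'],c['t']=M[:3,:3],M[:3,3]
    c['R']=np.array(c['R']);c['t']=np.array(c['t']); return c
def ray(c,uv):
    p=cv2.undistortPoints(np.array([[uv]],float),c['K'],c['D'])[0,0]
    return -c['R'].T@c['t'], c['R'].T@np.array([p[0],p[1],1])
def onz(c,uv,z):
    o,d=ray(c,uv); return o+d*(z-o[2])/d[2]
def tri(c1,u1,c2,u2):
    o,d=ray(c1,u1);p,e=ray(c2,u2); d/=np.linalg.norm(d);e/=np.linalg.norm(e)
    a=np.linalg.lstsq(np.c_[d,-e],p-o,rcond=None)[0]; A=o+a[0]*d;B=p+a[1]*e
    return (A+B)/2,np.linalg.norm(A-B)
def proj(c,X):
    return cv2.projectPoints(np.array(X,float).reshape(-1,1,3),cv2.Rodrigues(c['R'])[0],c['t'],c['K'],c['D'])[0][:,0]
def blobs(img,lo,hi,amin=30):
    m=cv2.inRange(cv2.cvtColor(img,cv2.COLOR_BGR2HSV),lo,hi)
    n,l,s,ce=cv2.connectedComponentsWithStats(m)
    return [(s[i].tolist(),ce[i].round(1).tolist()) for i in range(1,n) if s[i][4]>=amin],m
E
python3 - <<'E'
from h import *
for n in ('side','top'):
    c=cap(n); cv2.imwrite(f'pics/{n}0.png',c['image'])
    print(n,'cam at',-c['R'].T@c['t'],c['fx'])
    print('yel',blobs(c['image'],(22,110,90),(34,255,255))[0]); print('blue',blobs(c['image'],(100,110,40),(125,255,255),200)[0])
print(r.get_state())
E
```

```text
side cam at [0.13062092 0.62496399 1.14752297] 446.816058383056
yel [([239, 309, 15, 14, 85], [246.2, 316.1]), ([241, 323, 11, 5, 33], [246.2, 324.9]), ([187, 350, 12, 14, 65], [192.7, 356.3]), ([211, 366, 13, 14, 69], [217.4, 372.7])]
blue [([282, 155, 94, 107, 6119], [325.1, 207.1]), ([0, 298, 50, 87, 2372], [16.9, 334.6])]
top cam at [ 0.36167852 -0.07544641  1.40968891] 429.8589990119991
yel [([167, 235, 12, 12, 46], [172.7, 240.7]), ([67, 305, 26, 28, 561], [79.7, 318.7])]
blue [([35, 75, 63, 46, 2289], [63.4, 97.1]), ([274, 207, 93, 69, 5608], [319.4, 240.6])]
{'time_s': 0.1, 'joints': array([-5.99827382e+01,  2.05882071e+01,  6.39373259e-01, -1.88014132e-02,
       -7.01343444e+01, -1.65054186e+01]), 'qd': array([ 0.03408904, -0.18935173,  0.1202727 ,  0.04721431, -0.04295676,
       -0.01826163]), 'joint_torque': array([-1.55753703e-03, -5.84164560e+01,  2.93747234e+01,  7.01548398e+00,
        1.01485665e-02, -5.25106759e-05]), 'tcp_pos': array([ 0.15757733, -0.65590885,  0.22570579]), 'eef_rot': array([ 1.79915227e+02, -6.68667160e-03, -1.66494554e+02]), 'contact_force': array([ 0.00922021, -0.14377386, -0.09121849]), 'moment': array([-0.0017958 , -0.00337998,  0.04225082]), 'gripper_force': 0.0, 'gripper_width': 0.08744836325981736}
```

View pics/side0.png

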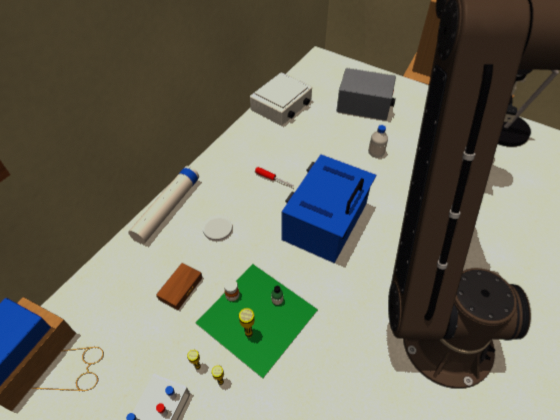

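View pics/top0.png

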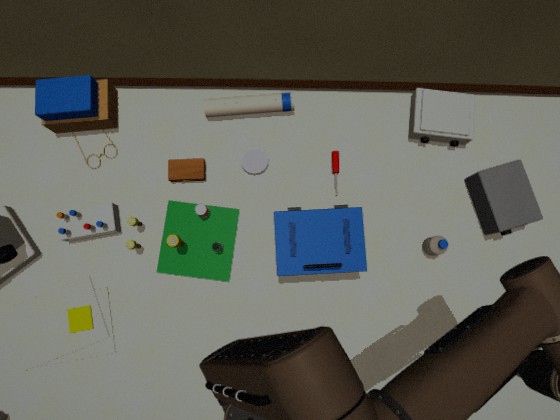

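Top view: candidates for the torch are the one on the mat (173,241), and two smaller off-mat ones (134,222) and (132,245). In the side view these are (246,317), (193,356) and (217,373). The one on the mat is the largest and matches the description. The case lid is at (320,241) and the black handle bar at (322,267). The jar is at (201,211) and the dropper at (217,247).

Run:
```python
from h import *
t=cap('top'); s=cap('side')
# heads: centroid of top face at z
for nm,ut,us in (('mat',(173,241),(246.3,314)),('a',(134,222),(193,354)),('b',(132,245),(217,370))):
    print(nm,onz(t,ut,.119),onz(s,us,.119),tri(t,ut,s,us))
img=t['image']
m=blobs(img,(100,110,40),(125,255,255))[1]; m[:200]=0;m[:,:265]=0;m[:,380:]=0
m=cv2.morphologyEx(m,cv2.MORPH_CLOSE,np.ones((9,9)))
cnt=max(cv2.findContours(m,0,2)[0],key=cv2.contourArea)
q=cv2.approxPolyDP(cv2.convexHull(cnt),6,True)[:,0]; print(q.tolist())
P=np.array([onz(t,p,.148) for p in q]); print(P.round(3)); print(np.linalg.norm(P-np.roll(P,-1,0),axis=1).round(3))
# handle dark
g=cv2.cvtColor(img,cv2.COLOR_BGR2HSV)[:,:,2]; d=(g<45).astype(np.uint8); d[:255]=0; d[280:]=0; d[:,:290]=0; d[:,355:]=0
n,l,st,ce=cv2.connectedComponentsWithStats(d)
for i in range(1,n):
    if st[i][4]>20:
        ys,xs=np.where(l==i); R=cv2.minAreaRect(np.c_[xs,ys].astype(np.float32)); print(st[i],R)
        b=cv2.boxPoints(R); print(np.array([onz(t,p,.193) for p in b]).round(3), onz(t,R[0],.193))
for nm,c,(x,y,w,h) in (('t',t,(140,190,240,100)),('s',s,(170,280,150,120))):
    cv2.imwrite(f'pics/crop_{nm}.png',cv2.resize(c['image'][y:y+h,x:x+w],None,fx=3.3 if nm=='t' else 4,fy=3.3 if nm=='t' else 4,interpolation=cv2.INTER_CUBIC))
# bystanders
for nm,u,z in (('jar',(201,211),.063),('dropper',(217,247),.078),('reagent',(442,244),.12),('petri',(255,161),.016),('box',(186,170),.034),('sd',(336,170),.01)): print(nm,onz(t,u,z).round(3))
```

```text
mat [0.45705453 0.25654333 0.119     ] [0.45916506 0.25822269 0.119     ] (array([0.45832974, 0.25738442, 0.11775273]), np.float64(0.00254918770841798))
a [0.51235814 0.37911954 0.119     ] [0.5067201  0.40680315 0.119     ] (array([0.52026529, 0.39630029, 0.07416737]), np.float64(0.005836499505118379))
b [0.44251981 0.38021339 0.119     ] [0.43680922 0.40666443 0.119     ] (array([0.44744498, 0.39662848, 0.075518  ]), np.float64(0.004794421638304194))
[[361, 207], [366, 270], [277, 274], [274, 212]]
[[ 0.566 -0.305  0.148]
 [ 0.381 -0.318  0.148]
 [ 0.365 -0.059  0.148]
 [ 0.547 -0.046  0.148]]
[0.186 0.259 0.182 0.259]
[304 263  38   6 119] ((322.464599609375, 265.3630676269531), (3.2172610759735107, 37.164913177490234), 86.8201675415039)
[[ 0.392 -0.134  0.193]
 [ 0.399 -0.239  0.193]
 [ 0.39  -0.239  0.193]
 [ 0.383 -0.135  0.193]] [ 0.39093661 -0.18660294  0.193     ]
jar [0.558 0.187 0.063]
dropper [0.444 0.129 0.078]
reagent [ 0.462 -0.554  0.12 ]
petri [0.737 0.024 0.016]
box [0.698 0.249 0.034]
sd [ 0.712 -0.248  0.01 ]
```

View pics/crop_t.png

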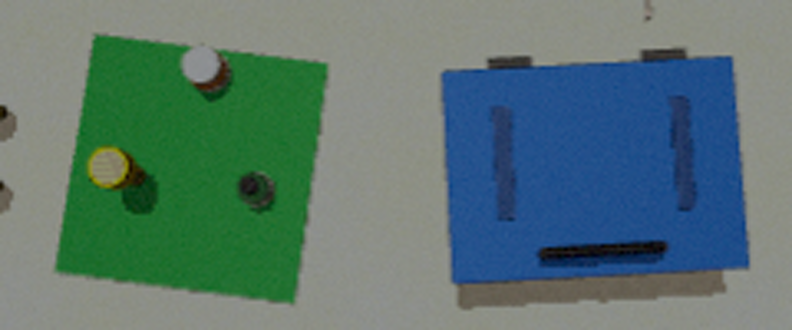

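View pics/crop_s.png

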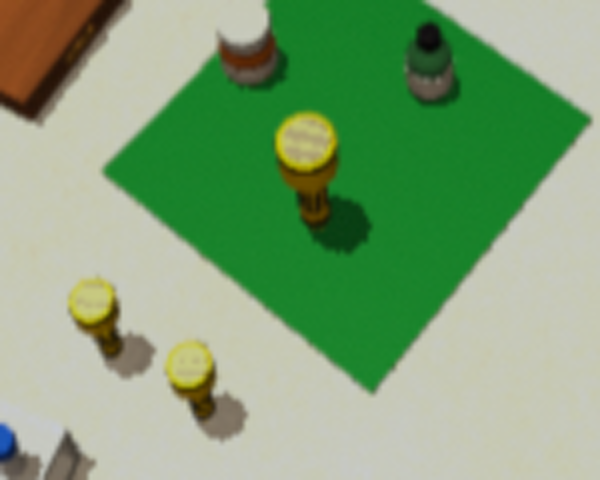

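The crops confirm the choice: the mat torch (crop_s (305,160), triangulated head height 0.118) is clearly the largest. The other two stand off the mat and their heads are only about 0.075 high. Case yaw is about 0.067 rad, the handle is at (0.391,-0.187,0.193) and the hinge at (0.558,-0.176,0.14), which fits the lid quad. Next I'll plan the approach.

```bash
cat >> h.py <<'E'
def plan(pos,yaw,n=None,step=.05):
    """rows from present pose to tool-down pose at pos,yaw(deg), straight and even"""
    s=r.get_state(); p=np.array(s['tcp_pos']); R=Ro.from_euler('xyz',s['eef_rot'],degrees=True); G=Ro.from_euler('xyz',[180,0,yaw],degrees=True)
    d=np.array(pos)-p; rv=(R.inv()*G).as_rotvec()
    n=n or int(max(np.ceil(np.linalg.norm(d)/step),np.ceil(np.abs(rv).max()/.0799),1))
    for i in range(n):
        print((R.inv().apply(d/n)/.15).round(3).tolist(),(rv/n/.08).round(2).tolist()); R=R*Ro.from_rotvec(rv/n)
def st():
    s=r.get_state(); print({k:np.round(s[k],4).tolist() for k in('time_s','tcp_pos','eef_rot','contact_force','gripper_width','gripper_force')})
E
python3 -c "
from h import *
plan([.391,-.187,.235],-86.2)"
```

```text
[-0.125, 0.149, -0.003] [0.0, 0.0, -0.97]
[-0.136, 0.139, -0.003] [0.0, 0.0, -0.97]
[-0.146, 0.128, -0.003] [0.0, 0.0, -0.97]
[-0.156, 0.116, -0.003] [0.0, 0.0, -0.97]
[-0.164, 0.103, -0.003] [0.0, 0.0, -0.97]
[-0.172, 0.09, -0.003] [0.0, 0.0, -0.97]
[-0.178, 0.077, -0.003] [0.0, 0.0, -0.97]
[-0.184, 0.063, -0.003] [0.0, 0.0, -0.97]
[-0.188, 0.048, -0.003] [0.0, 0.0, -0.97]
[-0.191, 0.033, -0.003] [0.0, 0.0, -0.97]
[-0.193, 0.018, -0.003] [0.0, 0.0, -0.97]
[-0.194, 0.003, -0.003] [0.0, 0.0, -0.97]
[-0.194, -0.012, -0.003] [0.0, 0.0, -0.97]
[-0.192, -0.027, -0.003] [0.0, 0.0, -0.97]
[-0.19, -0.042, -0.003] [0.0, 0.0, -0.97]
[-0.186, -0.056, -0.003] [0.0, 0.0, -0.97]
[-0.181, -0.071, -0.003] [0.0, 0.0, -0.97]
[-0.175, -0.084, -0.003] [0.0, 0.0, -0.97]
```

Call:
play_rows(rows=[{"slide":[-0.125,0.15,-0.01],"delta_rot":[0,0,-0.97],"fingers":1},{"slide":[-0.135,0.14,-0.01],"delta_rot":[0,0,-0.97],"fingers":1},{"slide":[-0.145,0.13,-0.01],"delta_rot":[0,0,-0.97],"fingers":1},{"slide":[-0.155,0.115,-0.01],"delta_rot":[0,0,-0.97],"fingers":1},{"slide":[-0.165,0.105,-0.01],"delta_rot":[0,0,-0.97],"fingers":1},{"slide":[-0.17,0.09,0],"delta_rot":[0,0,-0.97],"fingers":1},{"slide":[-0.18,0.075,0],"delta_rot":[0,0,-0.97],"fingers":1},{"slide":[-0.185,0.065,0],"delta_rot":[0,0,-0.97],"fingers":1}], squeeze=25)

```text
time_s: 1.2
tcp_pos: [0.2614, -0.4461, 0.234]
eef_rot: [180.0, 0.0, -130.8]
contact_force: [-0.5, 0.2, -0.2]
gripper_width: 0.0878
gripper_force: 0.0
```

Call:
play_rows(rows=[{"slide":[-0.19,0.05,0],"delta_rot":[0,0,-0.97],"fingers":1},{"slide":[-0.19,0.035,0],"delta_rot":[0,0,-0.97],"fingers":1},{"slide":[-0.195,0.02,0],"delta_rot":[0,0,-0.97],"fingers":1},{"slide":[-0.195,0.005,0],"delta_rot":[0,0,-0.97],"fingers":1},{"slide":[-0.195,-0.01,0],"delta_rot":[0,0,-0.97],"fingers":1},{"slide":[-0.19,-0.025,0],"delta_rot":[0,0,-0.97],"fingers":1},{"slide":[-0.19,-0.04,0],"delta_rot":[0,0,-0.97],"fingers":1},{"slide":[-0.185,-0.055,0],"delta_rot":[0,0,-0.97],"fingers":1}])

```text
time_s: 2.2
tcp_pos: [0.3641, -0.2367, 0.2341]
eef_rot: [-180.0, 0.0, -95.2]
contact_force: [1.8, -0.1, -0.3]
gripper_width: 0.0877
gripper_force: 0.0
```

Call:
play_rows(rows=[{"slide":[-0.18,-0.07,0],"delta_rot":[0,0,-0.97],"fingers":1},{"slide":[-0.175,-0.085,0],"delta_rot":[0,0,-0.97],"fingers":1},{"slide":[0,0,0],"delta_rot":[0,0,0],"fingers":0}])

```text
time_s: 2.58
tcp_pos: [0.3906, -0.1845, 0.2341]
eef_rot: [-180.0, 0.0, -86.3]
contact_force: [-0.4, -0.2, 0.1]
gripper_width: 0.082
gripper_force: 0.0
```

```bash
python3 -c "
from h import *
st()
c=cap('wrist'); cv2.imwrite('pics/w1.png',c['image'])
print(proj(c,[[.391,-.187,.193],[.3945,-.237,.193],[.3875,-.137,.193]]))
plan([.391,-.187,.174],-86.2,3)"
```

```text
{'time_s': 2.575, 'tcp_pos': [0.3906, -0.1845, 0.2341], 'eef_rot': [-179.9818, 0.0062, -86.2859], 'contact_force': [-0.3727, -0.1902, 0.118], 'gripper_width': 0.082, 'gripper_force': 0.0}
[[279.31930162 226.80990541]
 [278.84453999 145.65100913]
 [279.74143904 298.97174128]]
[0.004, -0.002, 0.133] [0.0, 0.0, -0.01]
[0.004, -0.002, 0.133] [0.0, 0.0, -0.01]
[0.004, -0.002, 0.133] [0.0, 0.0, -0.01]
```

View pics/w1.png

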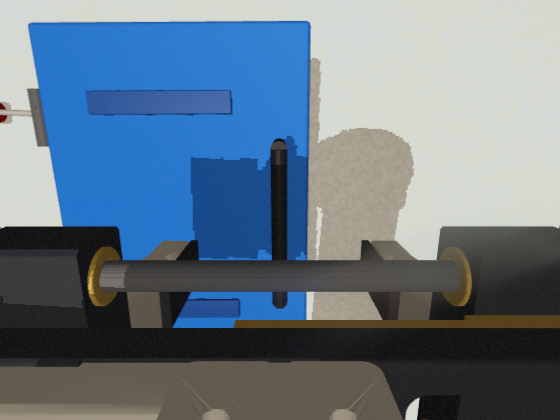

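The wrist view shows the handle bar along column 279, rows 140–308, which matches the prediction. The fingers straddle it, so I'll descend and pinch.

Call:
play_rows(rows=[{"slide":[0,0,0.14],"delta_rot":[0,0,0],"fingers":0},{"slide":[0,0,0.14],"delta_rot":[0,0,0],"fingers":0},{"slide":[0,0,0.12],"delta_rot":[0,0,0],"fingers":0},{"slide":[0,0,0],"delta_rot":[0,0,0],"fingers":-1},{"slide":[0,0,0],"delta_rot":[0,0,0],"fingers":-1},{"slide":[0,0,0],"delta_rot":[0,0,0],"fingers":-1},{"slide":[0,0,0],"delta_rot":[0,0,0],"fingers":-1}], squeeze=25)

```text
time_s: 3.5
tcp_pos: [0.391, -0.1858, 0.1748]
eef_rot: [-179.9, -0.0, -86.5]
contact_force: [13.2, -0.0, -3.7]
gripper_width: 0.0093
gripper_force: 12.8
```

```bash
python3 -c "
from h import *
st()
a=np.arctan2(.053,.168); th=np.linspace(0,1.76,15)
P=.1762*np.c_[-np.cos(a+th),np.sin(a+th)]
d=np.diff(P,axis=0)/.15
print((-d).round(3).tolist())"
```

```text
{'time_s': 3.5, 'tcp_pos': [0.391, -0.1858, 0.1748], 'eef_rot': [-179.8634, -0.0126, -86.4568], 'contact_force': [13.2042, -0.0098, -3.6809], 'gripper_width': 0.0093, 'gripper_force': 12.7726}
[[-0.053, -0.138], [-0.07, -0.13], [-0.086, -0.12], [-0.1, -0.108], [-0.113, -0.095], [-0.124, -0.08], [-0.133, -0.064], [-0.14, -0.047], [-0.145, -0.029], [-0.147, -0.01], [-0.147, 0.008], [-0.145, 0.026], [-0.141, 0.044], [-0.134, 0.062]]
```

Call:
play_rows(rows=[{"slide":[0,-0.055,-0.14],"delta_rot":[0,0,0],"fingers":-1},{"slide":[0,-0.07,-0.13],"delta_rot":[0,0,0],"fingers":-1},{"slide":[0,-0.085,-0.12],"delta_rot":[0,0,0],"fingers":-1},{"slide":[0,-0.1,-0.11],"delta_rot":[0,0,0],"fingers":-1}])

```text
time_s: 4.0
tcp_pos: [0.4352, -0.1826, 0.2492]
eef_rot: [179.8, 0.0, -86.5]
contact_force: [-1.6, 0.0, -2.7]
gripper_width: 0.0091
gripper_force: 25.0
```

```bash
python3 -c "
from h import *
st(); s=r.get_state();p=s['tcp_pos'];R=Ro.from_euler('xyz',s['eef_rot'],degrees=True)
c=.067; H=np.array([.5586,-.1755,.14]); g=p+R.apply([0,0,-.019])-H
x=g[:2]@[np.cos(c),np.sin(c)]; print('radius',np.hypot(x,g[2]),'theta',np.arctan2(g[2],-x)-.3056, 'lat',g[:2]@[-np.sin(c),np.cos(c)])"
```

```text
{'time_s': 4.0, 'tcp_pos': [0.4352, -0.1826, 0.2492], 'eef_rot': [179.8341, 0.0453, -86.4768], 'contact_force': [-1.6432, 0.0027, -2.6552], 'gripper_width': 0.0091, 'gripper_force': 24.9831}
radius 0.17808263938447855 theta 0.4983452071520249 lat 0.0011371343532940266
```

Call:
play_rows(rows=[{"slide":[0,-0.115,-0.09],"delta_rot":[0,0,0],"fingers":-1},{"slide":[0,-0.125,-0.08],"delta_rot":[0,0,0],"fingers":-1},{"slide":[0,-0.13,-0.065],"delta_rot":[0,0,0],"fingers":-1},{"slide":[0,-0.14,-0.045],"delta_rot":[0,0,0],"fingers":-1},{"slide":[0,-0.145,-0.03],"delta_rot":[0,0,0],"fingers":-1},{"slide":[0,-0.145,-0.01],"delta_rot":[0,0,0],"fingers":-1},{"slide":[0,-0.145,0.01],"delta_rot":[0,0,0],"fingers":-1}])

```text
time_s: 4.88
tcp_pos: [0.5785, -0.1733, 0.2964]
eef_rot: [-180.0, 0.0, -86.4]
contact_force: [-1.4, 3.5, 1.8]
gripper_width: 0.0095
gripper_force: 25.0
```

```bash
cat >> h.py <<'E'
def lid():
    st(); s=r.get_state();p=s['tcp_pos'];R=Ro.from_euler('xyz',s['eef_rot'],degrees=True)
    c=.067; H=np.array([.5586,-.1755,.14]); g=p+R.apply([0,0,-.019])-H
    x=g[:2]@[np.cos(c),np.sin(c)]; print('radius',np.hypot(x,g[2]),'theta',np.arctan2(g[2],-x)-.3056)
    t=1.76; G=.1765*np.array([-np.cos(t+.3056),np.sin(t+.3056)]); print('to 1.76: tool y,z',-(G-[x,g[2]])/.15)
E
python3 -c "
from h import *
lid()"
```

```text
{'time_s': 4.875, 'tcp_pos': [0.5785, -0.1733, 0.2964], 'eef_rot': [-179.9667, 0.0476, -86.422], 'contact_force': [-1.4007, 3.4512, 1.8112], 'gripper_width': 0.0095, 'gripper_force': 25.033}
radius 0.17652765607693904 theta 1.3786422226201802
to 1.76: tool y,z [-0.42552789  0.13374657]
```

Call:
play_rows(rows=[{"slide":[0,-0.145,0.025],"delta_rot":[0,0,0],"fingers":-1},{"slide":[0,-0.14,0.045],"delta_rot":[0,0,0],"fingers":-1},{"slide":[0,-0.14,0.06],"delta_rot":[0,0,0],"fingers":-1},{"slide":[0,0,0],"delta_rot":[0,0,0],"fingers":-1},{"slide":[0,0,0],"delta_rot":[0,0,0],"fingers":-1}])

```text
time_s: 5.5
tcp_pos: [0.6425, -0.1694, 0.2754]
eef_rot: [-180.0, 0.0, -86.4]
contact_force: [0.6, 5.3, 0.6]
gripper_width: 0.0093
gripper_force: 25.0
```

```bash
python3 -c "
from h import *
lid()"
```

```text
{'time_s': 5.5, 'tcp_pos': [0.6425, -0.1694, 0.2754], 'eef_rot': [-179.9861, 0.0415, -86.4315], 'contact_force': [0.5584, 5.2864, 0.6145], 'gripper_width': 0.0093, 'gripper_force': 25.0185}
radius 0.17578850732960735 theta 1.7641772825002224
to 1.76: tool y,z [ 0.00205105 -0.00650803]
```

Call:
play_rows(rows=[{"slide":[0,0,0],"delta_rot":[0,0,0],"fingers":-0.5},{"slide":[0,-0.02,0],"delta_rot":[0,0,0],"fingers":-0.5},{"slide":[0,-0.01,0],"delta_rot":[0,0,0],"fingers":-0.5},{"slide":[0,0,0],"delta_rot":[0,0,0],"fingers":-0.5}])

```text
time_s: 6.0
tcp_pos: [0.6461, -0.1701, 0.276]
eef_rot: [180.0, -0.0, -86.5]
contact_force: [-0.2, -0.1, -0.2]
gripper_width: 0.0222
gripper_force: 0.0
```

```bash
python3 -c "
from h import *
lid()
c=cap('side'); cv2.imwrite('pics/s2.png',c['image'][100:300,200:480].repeat(2,0).repeat(2,1))"
```

```text
{'time_s': 6.0, 'tcp_pos': [0.6461, -0.1701, 0.276], 'eef_rot': [179.9889, -0.009, -86.4737], 'contact_force': [-0.1582, -0.0572, -0.2147], 'gripper_width': 0.0222, 'gripper_force': 0.0}
radius 0.17804393418903774 theta 1.7798188183116137
to 1.76: tool y,z [ 0.02547832 -0.00231667]
```

View pics/s2.png

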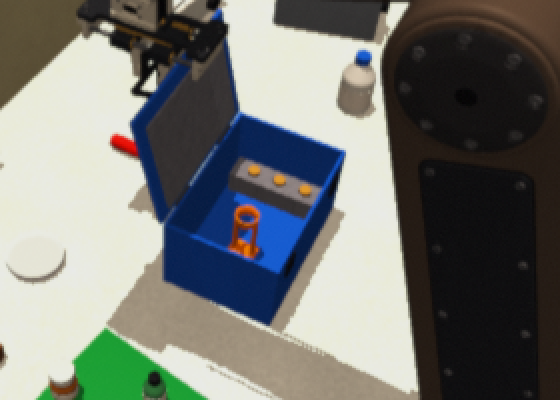

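The lid stands open on its own, and the ring mouth is at about (323,206) in the full side image, near the +y end of the case. I'll lift straight up and then measure the ring.

Call:
play_rows(rows=[{"slide":[0,0,-0.2],"delta_rot":[0,0,0],"fingers":-0.5},{"slide":[0,0,-0.3],"delta_rot":[0,0,0],"fingers":-0.5},{"slide":[0,0,-0.3],"delta_rot":[0,0,0],"fingers":-0.5},{"slide":[0,0,0],"delta_rot":[0,0,0],"fingers":1}])

```text
time_s: 6.55
tcp_pos: [0.6471, -0.1705, 0.4009]
eef_rot: [-179.6, -0.1, -86.5]
contact_force: [0.0, -0.6, -0.4]
gripper_width: 0.027
gripper_force: 0.0
```

Run:
```python
from h import *
st()
t=cap('top');s=cap('side')
cv2.imwrite('pics/t3.png',cv2.resize(t['image'][190:290,160:380],None,fx=3.5,fy=3.5,interpolation=cv2.INTER_CUBIC))
for n,c,(x,y,w,h) in (('t',t,(270,200,100,80)),('s',s,(280,150,100,110))):
    m=blobs(c['image'][y:y+h,x:x+w],(5,150,90),(17,255,255),6)[0]
    print(n,[(b[0][0]+x,b[0][1]+y,b[0][2],b[0][3],b[0][4],[round(b[1][0]+x,1),round(b[1][1]+y,1)],onz(c,(b[1][0]+x,b[1][1]+y),.095).round(4).tolist()) for b in m])
```

```text
{'time_s': 6.55, 'tcp_pos': [0.6471, -0.1705, 0.4009], 'eef_rot': [-179.5768, -0.0941, -86.4706], 'contact_force': [0.0392, -0.5936, -0.3699], 'gripper_width': 0.027, 'gripper_force': 0.0}
t [(307, 234, 10, 11, 72, [311.1, 238.9], [0.4731, -0.1604, 0.095]), (308, 246, 6, 3, 13, [310.0, 247.2], [0.4477, -0.1573, 0.095])]
s [(324, 183, 6, 5, 17, [326.6, 185.0], [0.5038, -0.2434, 0.095]), (337, 188, 6, 5, 12, [338.8, 190.3], [0.4611, -0.2444, 0.095]), (350, 193, 5, 5, 13, [351.8, 195.3], [0.4176, -0.2477, 0.095]), (315, 203, 15, 26, 181, [322.3, 215.7], [0.4562, -0.1292, 0.095])]
```

View pics/t3.png

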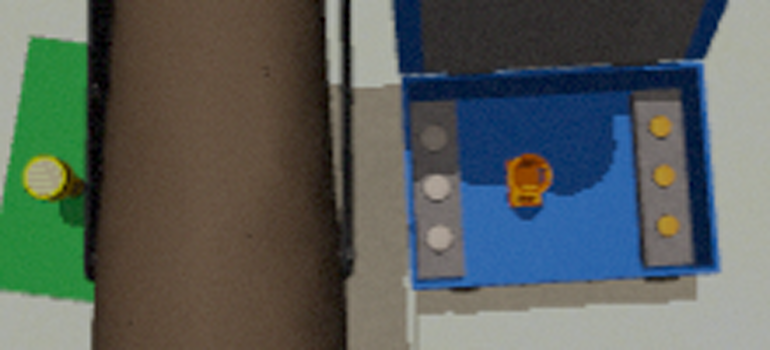

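```bash
python3 -c "
from h import *
c=r.capture('wrist');print(np.round(c['T_tool_cam'],3).tolist())
plan([.472,-.16,.40],-131,10);
" ; echo; python3 -c "
import h
from h import *
g=r.get_state
class Q:
  def get_state(s): d=g(); d['tcp_pos']=np.array([.472,-.16,.40]); d['eef_rot']=np.array([180,0,-131.]); return d
h.r=Q(); plan([.472,-.16,.26],-176.2,10)"
```

```text
[[-0.001, -0.97, -0.244, 0.064], [1.0, -0.0, -0.001, -0.0], [0.001, -0.244, 0.97, -0.158], [0.0, 0.0, 0.0, 1.0]]
[-0.014, 0.115, -0.003] [0.0, 0.0, 0.97]
[-0.005, 0.116, -0.003] [0.0, 0.0, 0.97]
[0.004, 0.116, -0.003] [0.0, 0.0, 0.97]
[0.013, 0.115, -0.003] [0.0, 0.0, 0.97]
[0.022, 0.114, -0.003] [0.0, 0.0, 0.97]
[0.031, 0.112, -0.003] [0.0, 0.0, 0.97]
[0.04, 0.109, -0.003] [0.0, 0.0, 0.97]
[0.048, 0.106, -0.003] [0.0, 0.0, 0.97]
[0.056, 0.102, -0.003] [0.0, 0.0, 0.97]
[0.064, 0.097, -0.003] [0.0, 0.0, 0.97]

[0.0, -0.0, 0.093] [-0.0, -0.0, 0.99]
[0.0, -0.0, 0.093] [-0.0, -0.0, 0.99]
[0.0, -0.0, 0.093] [-0.0, -0.0, 0.99]
[0.0, -0.0, 0.093] [-0.0, -0.0, 0.99]
[-0.0, -0.0, 0.093] [-0.0, -0.0, 0.99]
[-0.0, -0.0, 0.093] [-0.0, -0.0, 0.99]
[-0.0, -0.0, 0.093] [-0.0, -0.0, 0.99]
[-0.0, -0.0, 0.093] [-0.0, -0.0, 0.99]
[-0.0, -0.0, 0.093] [-0.0, -0.0, 0.99]
[-0.0, -0.0, 0.093] [-0.0, -0.0, 0.99]
```

Call:
play_rows(rows=[{"slide":[-0.01,0.115,0],"delta_rot":[0,0,0.97],"fingers":1},{"slide":[-0.005,0.115,0],"delta_rot":[0,0,0.97],"fingers":1},{"slide":[0.005,0.115,0],"delta_rot":[0,0,0.97],"fingers":1},{"slide":[0.01,0.115,0],"delta_rot":[0,0,0.97],"fingers":1},{"slide":[0.02,0.115,0],"delta_rot":[0,0,0.97],"fingers":1},{"slide":[0.03,0.11,0],"delta_rot":[0,0,0.97],"fingers":1},{"slide":[0.04,0.11,0],"delta_rot":[0,0,0.97],"fingers":1},{"slide":[0.05,0.105,0],"delta_rot":[0,0,0.97],"fingers":1}])

```text
time_s: 7.7
tcp_pos: [0.5064, -0.162, 0.3947]
eef_rot: [179.9, -0.1, -122.2]
contact_force: [0.5, -0.9, 1.2]
gripper_width: 0.0877
gripper_force: 0.0
```

Call:
play_rows(rows=[{"slide":[0.055,0.1,0],"delta_rot":[0,0,0.97],"fingers":1},{"slide":[0.065,0.095,0],"delta_rot":[0,0,0.97],"fingers":1},{"slide":[0,0,0.1],"delta_rot":[0,0,1],"fingers":1},{"slide":[0,0,0.1],"delta_rot":[0,0,1],"fingers":1},{"slide":[0,0,0.1],"delta_rot":[0,0,1],"fingers":1},{"slide":[0,0,0.1],"delta_rot":[0,0,1],"fingers":1},{"slide":[0,0,0.1],"delta_rot":[0,0,1],"fingers":1},{"slide":[0,0,0.1],"delta_rot":[0,0,1],"fingers":1}])

```text
time_s: 8.7
tcp_pos: [0.4724, -0.1605, 0.3043]
eef_rot: [180.0, -0.1, -158.6]
contact_force: [-0.0, -0.9, -0.5]
gripper_width: 0.0878
gripper_force: 0.0
```

Call:
play_rows(rows=[{"slide":[0,0,0.1],"delta_rot":[0,0,1],"fingers":1},{"slide":[0,0,0.1],"delta_rot":[0,0,1],"fingers":1},{"slide":[0,0,0.1],"delta_rot":[0,0,1],"fingers":1},{"slide":[0,0,0],"delta_rot":[0,0,0.9],"fingers":1},{"slide":[0,0,0],"delta_rot":[0,0,0],"fingers":1},{"slide":[0,0,0],"delta_rot":[0,0,0],"fingers":1}])

```text
time_s: 9.45
tcp_pos: [0.4729, -0.1606, 0.2607]
eef_rot: [180.0, -0.0, -176.2]
contact_force: [-0.8, 1.2, -0.6]
gripper_width: 0.0874
gripper_force: 0.0
```

Run:
```python
from h import *
st()
c=cap('wrist'); cv2.imwrite('pics/w4.png',c['image'])
b,m=blobs(c['image'],(3,130,60),(18,255,255),60); print(b)
print(proj(c,[[.4725,-.160,.095]]))
```

```text
{'time_s': 9.45, 'tcp_pos': [0.4729, -0.1606, 0.2607], 'eef_rot': [179.9993, -0.0375, -176.2092], 'contact_force': [-0.8073, 1.1519, -0.5511], 'gripper_width': 0.0874, 'gripper_force': 0.0}
[([264, 161, 35, 47, 904], [280.9, 184.4])]
[[278.47620672 192.99708186]]
```

View pics/w4.png

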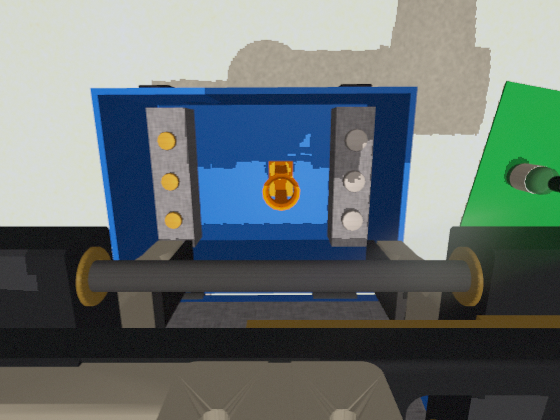

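The wrist view shows the ring mouth centred near (281,190), with the case clear around it. I'll refine that and plan the move to the torch.

Run:
```python
from h import *
c=cap('wrist'); b,m=blobs(c['image'],(3,130,60),(18,255,255),60)
cnt=max(cv2.findContours(m,0,1)[0],key=cv2.contourArea)[:,0]
lo=cnt[cnt[:,1]>=184]; from scipy.optimize import least_squares
f=least_squares(lambda p:np.hypot(lo[:,0]-p[0],lo[:,1]-p[1])-p[2],[281,190,18],loss='soft_l1').x; print(f)
P=onz(c,f[:2],.095); print(P, 'diam',2*f[2]*np.linalg.norm(onz(c,f[:2]+[1,0],.095)-P))
plan([.458,.257,.23],-176.2,step=.055)
```

```text
[280.96637864 190.64378621  15.86313628]
[ 0.47015952 -0.157673    0.095     ] diam 0.03153089320784737
[-0.01, 0.348, 0.026] [0.0, -0.0, -0.0]
[-0.01, 0.348, 0.026] [0.0, -0.0, -0.0]
[-0.01, 0.348, 0.026] [0.0, -0.0, -0.0]
[-0.01, 0.348, 0.026] [0.0, -0.0, -0.0]
[-0.01, 0.348, 0.026] [0.0, -0.0, -0.0]
[-0.01, 0.348, 0.026] [0.0, -0.0, -0.0]
[-0.01, 0.348, 0.026] [0.0, -0.0, -0.0]
[-0.01, 0.348, 0.026] [0.0, -0.0, -0.0]
```

Call:
play_rows(rows=[{"slide":[-0.01,0.35,0.02],"delta_rot":[0,0,0],"fingers":1},{"slide":[-0.01,0.35,0.02],"delta_rot":[0,0,0],"fingers":1},{"slide":[-0.01,0.35,0.02],"delta_rot":[0,0,0],"fingers":1},{"slide":[-0.01,0.35,0.02],"delta_rot":[0,0,0],"fingers":1},{"slide":[-0.01,0.35,0.02],"delta_rot":[0,0,0],"fingers":1},{"slide":[-0.01,0.35,0.02],"delta_rot":[0,0,0],"fingers":1},{"slide":[-0.01,0.35,0.02],"delta_rot":[0,0,0],"fingers":1},{"slide":[-0.01,0.33,0.02],"delta_rot":[0,0,0],"fingers":1}])

```text
time_s: 10.55
tcp_pos: [0.4579, 0.2583, 0.2372]
eef_rot: [180.0, 0.0, -176.2]
contact_force: [1.8, 1.0, 0.8]
gripper_width: 0.0874
gripper_force: 0.0
```

Call:
play_rows(rows=[{"slide":[0,0,0],"delta_rot":[0,0,0],"fingers":1},{"slide":[0,0,0],"delta_rot":[0,0,0],"fingers":1}])

```text
time_s: 10.8
tcp_pos: [0.458, 0.2564, 0.2369]
eef_rot: [-180.0, -0.0, -176.2]
contact_force: [1.1, 0.1, -0.6]
gripper_width: 0.0873
gripper_force: 0.0
```

Run:
```python
from h import *
st()
c=cap('wrist'); cv2.imwrite('pics/w5.png',c['image'])
b,m=blobs(c['image'],(22,90,80),(34,255,255),60); print(b)
cnt=max(cv2.findContours(m,0,1)[0],key=cv2.contourArea)
(x,y),rad=cv2.minEnclosingCircle(cnt); P=onz(c,(x,y),.119); print(x,y,rad,P,2*rad*np.linalg.norm(onz(c,(x+1,y),.119)-P), proj(c,[[.458,.257,.119]]))
```

```text
{'time_s': 10.8, 'tcp_pos': [0.458, 0.2564, 0.2369], 'eef_rot': [-179.9749, -0.0242, -176.2331], 'contact_force': [1.1332, 0.1009, -0.6306], 'gripper_width': 0.0873, 'gripper_force': 0.0}
[([263, 178, 43, 49, 657], [283.3, 199.7]), ([407, 178, 22, 26, 199], [414.2, 187.3]), ([416, 180, 29, 29, 257], [428.7, 194.0])]
284.0 202.28125 24.465974807739258 [0.45582744 0.26158761 0.119     ] 0.04178808679786797 [[278.47520326 204.41115328]]
```

View pics/w5.png

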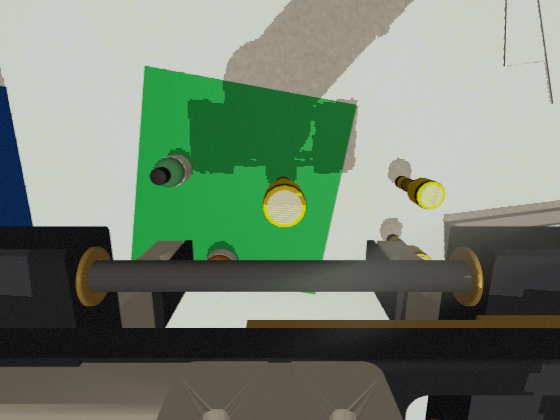

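The wrist view shows the torch head at about (284,205), a couple of mm to the left of the tool axis in +y, with no neighbours near the fingers. I'll correct for that, descend and grip the head.

Call:
play_rows(rows=[{"slide":[0.01,0.03,0.1],"delta_rot":[0,0,0],"fingers":1},{"slide":[0,0,0.2],"delta_rot":[0,0,0],"fingers":1},{"slide":[0,0,0.2],"delta_rot":[0,0,0],"fingers":1},{"slide":[0,0,0.2],"delta_rot":[0,0,0],"fingers":1},{"slide":[0,0,0.18],"delta_rot":[0,0,0],"fingers":1},{"slide":[0,0,0.1],"delta_rot":[0,0,0],"fingers":1},{"slide":[0,0,0],"delta_rot":[0,0,0],"fingers":0.4},{"slide":[0,0,0],"delta_rot":[0,0,0],"fingers":0.1}], squeeze=20)

```text
time_s: 11.85
tcp_pos: [0.457, 0.2611, 0.0909]
eef_rot: [180.0, 0.1, -176.3]
contact_force: [-0.0, 0.0, 0.2]
gripper_width: 0.0725
gripper_force: 0.0
```

Call:
play_rows(rows=[{"slide":[0,0,0],"delta_rot":[0,0,0],"fingers":0},{"slide":[0,0,0],"delta_rot":[0,0,0],"fingers":-0.1},{"slide":[0,0,0],"delta_rot":[0,0,0],"fingers":-0.2},{"slide":[0,0,0],"delta_rot":[0,0,0],"fingers":-0.4},{"slide":[0,0,0],"delta_rot":[0,0,0],"fingers":-0.4}])

```text
time_s: 12.48
tcp_pos: [0.4566, 0.2609, 0.0903]
eef_rot: [180.0, 0.0, -176.3]
contact_force: [0.5, -0.6, 2.2]
gripper_width: 0.0376
gripper_force: 20.0
```

Call:
play_rows(rows=[{"slide":[0,0,-0.1],"delta_rot":[0,0,0],"fingers":-0.4},{"slide":[0,0,-0.25],"delta_rot":[0,0,0],"fingers":-0.4},{"slide":[0,0,-0.3],"delta_rot":[0,0,0],"fingers":-0.4},{"slide":[0,0,-0.3],"delta_rot":[0,0,0],"fingers":-0.4},{"slide":[0,0,-0.3],"delta_rot":[0,0,0],"fingers":-0.4},{"slide":[0,0,-0.1],"delta_rot":[0,0,0],"fingers":-0.4}])

```text
time_s: 13.22
tcp_pos: [0.4571, 0.2613, 0.2965]
eef_rot: [179.8, 0.2, -176.3]
contact_force: [-0.2, 0.7, -0.3]
gripper_width: 0.0377
gripper_force: 20.0
```

```bash
python3 -c "
from h import *
st(); plan([.470,-.1577,.29],-176.2,step=.045)"
```

```text
{'time_s': 13.225, 'tcp_pos': [0.4571, 0.2613, 0.2965], 'eef_rot': [179.8019, 0.2278, -176.2913], 'contact_force': [-0.2156, 0.6519, -0.3032], 'gripper_width': 0.0377, 'gripper_force': 19.9932}
[0.01, -0.279, 0.003] [0.0, 0.0, -0.0]
[0.01, -0.279, 0.003] [0.0, 0.0, -0.0]
[0.01, -0.279, 0.004] [0.0, 0.0, -0.0]
[0.01, -0.279, 0.004] [0.0, 0.0, -0.0]
[0.01, -0.279, 0.004] [0.0, 0.0, -0.0]
[0.01, -0.279, 0.004] [0.0, 0.0, -0.0]
[0.01, -0.279, 0.004] [0.0, 0.0, -0.0]
[0.01, -0.279, 0.004] [0.0, 0.0, -0.0]
[0.01, -0.279, 0.004] [0.0, 0.0, -0.0]
[0.01, -0.279, 0.004] [0.0, 0.0, -0.0]
```

Call:
play_rows(rows=[{"slide":[0.01,-0.15,0],"delta_rot":[0,0,0],"fingers":-0.4},{"slide":[0.01,-0.28,0],"delta_rot":[0,0,0],"fingers":-0.4},{"slide":[0.01,-0.28,0],"delta_rot":[0,0,0],"fingers":-0.4},{"slide":[0.01,-0.28,0],"delta_rot":[0,0,0],"fingers":-0.4},{"slide":[0.01,-0.28,0],"delta_rot":[0,0,0],"fingers":-0.4},{"slide":[0.01,-0.28,0],"delta_rot":[0,0,0],"fingers":-0.4},{"slide":[0.01,-0.28,0],"delta_rot":[0,0,0],"fingers":-0.4},{"slide":[0.01,-0.28,0],"delta_rot":[0,0,0],"fingers":-0.4}])

```text
time_s: 14.22
tcp_pos: [0.4633, -0.0579, 0.2914]
eef_rot: [-180.0, -0.1, -176.3]
contact_force: [0.7, -1.3, -1.5]
gripper_width: 0.0376
gripper_force: 20.0
```

Call:
play_rows(rows=[{"slide":[0.01,-0.28,0],"delta_rot":[0,0,0],"fingers":-0.4},{"slide":[0.01,-0.28,0],"delta_rot":[0,0,0],"fingers":-0.4},{"slide":[0,-0.12,0],"delta_rot":[0,0,0],"fingers":-0.4},{"slide":[0,0,0],"delta_rot":[0,0,0],"fingers":-0.4},{"slide":[0,0,0],"delta_rot":[0,0,0],"fingers":-0.4}])

```text
time_s: 14.85
tcp_pos: [0.4676, -0.1578, 0.2918]
eef_rot: [180.0, -0.1, -176.3]
contact_force: [0.0, -0.7, -1.6]
gripper_width: 0.0376
gripper_force: 20.0
```

Run:
```python
from h import *
st()
w=cap('wrist'); s=cap('side'); t=r.get_state()['tcp_pos']
a=w['image'][60:330,150:420]; 
u=proj(s,[t])[0].astype(int); print(u); y0,x0=max(u[1]-60,0),max(u[0]-70,0); b=s['image'][y0:y0+135,x0:x0+135]; print(x0,y0)
cv2.imwrite('pics/ws6.png',np.hstack([cv2.resize(a,(400,400)),cv2.resize(b,(400,400),interpolation=cv2.INTER_CUBIC)]))
# expected axis points of torch in both
X=[[t[0],t[1],t[2]-.087],[t[0],t[1],t[2]-.007],[t[0],t[1],t[2]+.029]]
print('wrist',((proj(w,X)-[150,60])*400/270).round(0).tolist(),'side',((proj(s,X)-[x0,y0])*400/135).round(0).tolist())
```

```text
{'time_s': 14.85, 'tcp_pos': [0.4676, -0.1578, 0.2918], 'eef_rot': [179.9779, -0.0886, -176.332], 'contact_force': [0.0418, -0.7193, -1.5507], 'gripper_width': 0.0376, 'gripper_force': 19.9935}
[329 161]
259 101
wrist [[190.0, 229.0], [189.0, 287.0], [188.0, 334.0]] side [[200.0, 244.0], [207.0, 185.0], [211.0, 157.0]]
```

View pics/ws6.png

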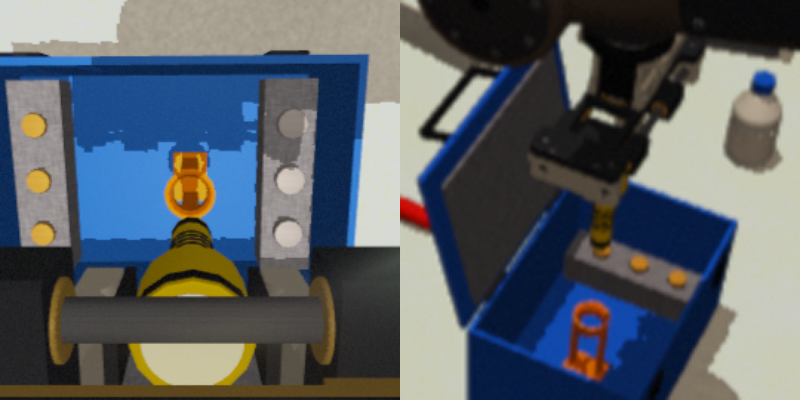

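The torch hangs vertical: its tail is at (190,228) in the left crop and the ring mouth at (190,194) below and ahead of it, laterally aligned. I'll re-measure the ring once from this pose before lowering.

Run:
```python
from h import *
c=cap('wrist'); im=c['image'].copy(); hsv=cv2.cvtColor(im,cv2.COLOR_BGR2HSV); m=cv2.inRange(hsv,(3,120,50),(18,255,255)); m[:150]=0; m[215:]=0; m[:,:240]=0;m[:,320:]=0
# ring rim extents row by row
for y in range(160,214,3):
    x=np.where(m[y])[0]; print(y,(x.min(),x.max()) if len(x) else None,end=' ')
for u in ((278.5,189),(278.5,191),(278.5,193)): P=onz(c,u,.095); print(u,P.round(4))
P=np.array([.470,-.1577,.095]); a=np.linspace(0,6.28,8,endpoint=False)
print(proj(c,[P]),proj(c,[P+.0195*np.array([np.cos(q),np.sin(q),0]) for q in a]).round(1).tolist())
```

```text
160 None 163 (np.int64(267), np.int64(288)) 166 (np.int64(267), np.int64(288)) 169 (np.int64(267), np.int64(288)) 172 (np.int64(267), np.int64(288)) 175 (np.int64(267), np.int64(288)) 178 (np.int64(268), np.int64(284)) 181 (np.int64(267), np.int64(291)) 184 (np.int64(262), np.int64(290)) 187 (np.int64(261), np.int64(291)) 190 (np.int64(264), np.int64(292)) 193 (np.int64(264), np.int64(291)) 196 (np.int64(265), np.int64(293)) 199 (np.int64(267), np.int64(291)) 202 (np.int64(266), np.int64(289)) 205 (np.int64(270), np.int64(270)) 208 None 211 None (278.5, 189) [ 0.4696 -0.1567  0.095 ]
(278.5, 191) [ 0.4718 -0.1565  0.095 ]
(278.5, 193) [ 0.474  -0.1564  0.095 ]
[[277.5282772  189.33495405]] [[276.4, 206.7], [289.2, 202.5], [295.4, 190.5], [291.1, 177.6], [278.7, 171.5], [265.6, 175.9], [259.6, 188.2], [264.2, 200.8]]
```

Call:
play_rows(rows=[{"slide":[-0.015,0,0.1],"delta_rot":[0,0,0],"fingers":-0.4},{"slide":[0,0,0.2],"delta_rot":[0,0,0],"fingers":-0.4},{"slide":[0,0,0.2],"delta_rot":[0,0,0],"fingers":-0.4},{"slide":[0,0,0.1],"delta_rot":[0,0,0],"fingers":-0.4},{"slide":[0,0,0],"delta_rot":[0,0,0],"fingers":-0.4}])

```text
time_s: 15.62
tcp_pos: [0.4702, -0.1575, 0.2015]
eef_rot: [180.0, -0.1, -176.3]
contact_force: [0.2, 0.0, -1.1]
gripper_width: 0.0375
gripper_force: 20.0
```

Run:
```python
from h import *
st()
w=cap('wrist'); s=cap('side'); t=r.get_state()['tcp_pos']
a=w['image'][120:270,200:350]
u=proj(s,[[.47,-.1577,.1]])[0].astype(int); x0,y0=u[0]-30,u[1]-30; b=s['image'][y0:y0+60,x0:x0+60]
cv2.imwrite('pics/ws7.png',np.hstack([cv2.resize(a,(400,400)),cv2.resize(b,(400,400),interpolation=cv2.INTER_CUBIC)]))
print(t,'expected ring in side crop',(proj(s,[[.47,-.1577,.095]])-[x0,y0])*400/60,'tail',(proj(s,[[t[0],t[1],t[2]-.087]])-[x0,y0])*400/60)
```

```text
{'time_s': 15.625, 'tcp_pos': [0.4702, -0.1575, 0.2015], 'eef_rot': [179.9981, -0.1305, -176.2798], 'contact_force': [0.215, 0.0138, -1.1056], 'gripper_width': 0.0375, 'gripper_force': 19.9933}
[ 0.47138133 -0.15768426  0.20331189] expected ring in side crop [[205.76269677 209.61657663]] tail [[206.68459978 178.59072015]]
```

View pics/ws7.png

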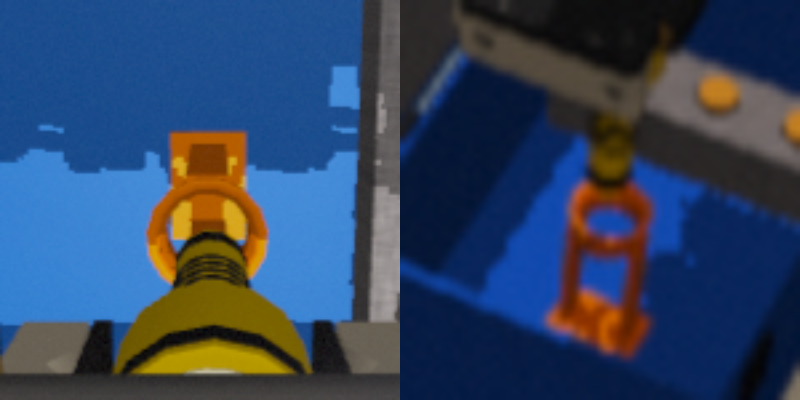

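The tail (left crop (210,245), right crop (610,178)) sits centrally over the ring mouth in both views. I'll lower it slowly.

Call:
play_rows(rows=[{"slide":[0,0,0.08],"delta_rot":[0,0,0],"fingers":-0.4},{"slide":[0,0,0.08],"delta_rot":[0,0,0],"fingers":-0.4},{"slide":[0,0,0.08],"delta_rot":[0,0,0],"fingers":-0.4},{"slide":[0,0,0],"delta_rot":[0,0,0],"fingers":-0.4}])

```text
time_s: 16.23
tcp_pos: [0.4699, -0.1577, 0.1653]
eef_rot: [180.0, -0.1, -176.3]
contact_force: [0.6, 0.1, -1.1]
gripper_width: 0.0374
gripper_force: 20.0
```

Inside the ring with no side force; continue.

Call:
play_rows(rows=[{"slide":[0,0,0.08],"delta_rot":[0,0,0],"fingers":-0.4},{"slide":[0,0,0.08],"delta_rot":[0,0,0],"fingers":-0.4},{"slide":[0,0,0.08],"delta_rot":[0,0,0],"fingers":-0.4},{"slide":[0,0,0.08],"delta_rot":[0,0,0],"fingers":-0.4},{"slide":[0,0,0.05],"delta_rot":[0,0,0],"fingers":-0.4},{"slide":[0,0,0],"delta_rot":[0,0,0],"fingers":-0.4}])

```text
time_s: 16.98
tcp_pos: [0.4704, -0.1577, 0.1104]
eef_rot: [180.0, -0.1, -176.3]
contact_force: [0.5, -0.3, -0.8]
gripper_width: 0.038
gripper_force: 20.0
```

Call:
play_rows(rows=[{"slide":[0,0,0.02],"delta_rot":[0,0,0],"fingers":-0.4},{"slide":[0,0,0.02],"delta_rot":[0,0,0],"fingers":-0.4},{"slide":[0,0,0],"delta_rot":[0,0,0],"fingers":-0.4}])

```text
time_s: 17.35
tcp_pos: [0.4707, -0.1577, 0.105]
eef_rot: [180.0, 0.0, -176.3]
contact_force: [0.5, 0.4, -0.8]
gripper_width: 0.0376
gripper_force: 20.0
```

Call:
play_rows(rows=[{"slide":[0,0,0.01],"delta_rot":[0,0,0],"fingers":-0.4},{"slide":[0,0,0.01],"delta_rot":[0,0,0],"fingers":-0.4},{"slide":[0,0,0],"delta_rot":[0,0,0],"fingers":-0.4}])

```text
time_s: 17.73
tcp_pos: [0.4709, -0.1577, 0.1023]
eef_rot: [-180.0, 0.0, -176.3]
contact_force: [-0.9, 0.9, 1.3]
gripper_width: 0.0376
gripper_force: 20.0
```

The vertical force has changed sign, so the head is on the ring. I'll open a little, then lift clear.

Call:
play_rows(rows=[{"slide":[0,0,0],"delta_rot":[0,0,0],"fingers":-0.05},{"slide":[0,0,0],"delta_rot":[0,0,0],"fingers":0.1},{"slide":[0,0,0],"delta_rot":[0,0,0],"fingers":0.3},{"slide":[0,0,0],"delta_rot":[0,0,0],"fingers":0.3},{"slide":[0,0,-0.1],"delta_rot":[0,0,0],"fingers":0.3},{"slide":[0,0,-0.2],"delta_rot":[0,0,0],"fingers":0.3},{"slide":[0,0,-0.3],"delta_rot":[0,0,0],"fingers":0.3},{"slide":[0,0,-0.3],"delta_rot":[0,0,0],"fingers":0.3}])

```text
time_s: 18.73
tcp_pos: [0.4706, -0.1578, 0.2396]
eef_rot: [-180.0, 0.0, -176.3]
contact_force: [1.7, 0.2, -0.4]
gripper_width: 0.0572
gripper_force: 0.0
```

Call:
play_rows(rows=[{"slide":[0,0,-0.1],"delta_rot":[0,0,0],"fingers":0.3},{"slide":[0,0,0],"delta_rot":[0,0,0],"fingers":0.3},{"slide":[0,0,0],"delta_rot":[0,0,0],"fingers":0.3}])

```text
time_s: 19.1
tcp_pos: [0.47, -0.1575, 0.2509]
eef_rot: [180.0, -0.1, -176.3]
contact_force: [-0.1, 0.3, -0.8]
gripper_width: 0.0569
gripper_force: 0.0
```

Run:
```python
from h import *
st()
w=cap('wrist'); s=cap('side')
a=w['image'][60:330,150:420]; x0,y0=250,110; b=s['image'][y0:y0+150,x0:x0+150]
cv2.imwrite('pics/ws8.png',np.hstack([cv2.resize(a,(400,400)),cv2.resize(b,(400,400),interpolation=cv2.INTER_CUBIC)]))
print('expected head top: wrist',(proj(w,[[.47,-.1577,.131]])-[150,60])*400/270,'side',(proj(s,[[.47,-.1577,.131]])-[x0,y0])*400/150)
```

```text
{'time_s': 19.1, 'tcp_pos': [0.47, -0.1575, 0.2509], 'eef_rot': [179.9725, -0.1052, -176.3082], 'contact_force': [-0.095, 0.3062, -0.7856], 'gripper_width': 0.0569, 'gripper_force': 0.0}
expected head top: wrist [[188.76703544 213.41657357]] side [[196.78978327 239.5564874 ]]
```

View pics/ws8.png

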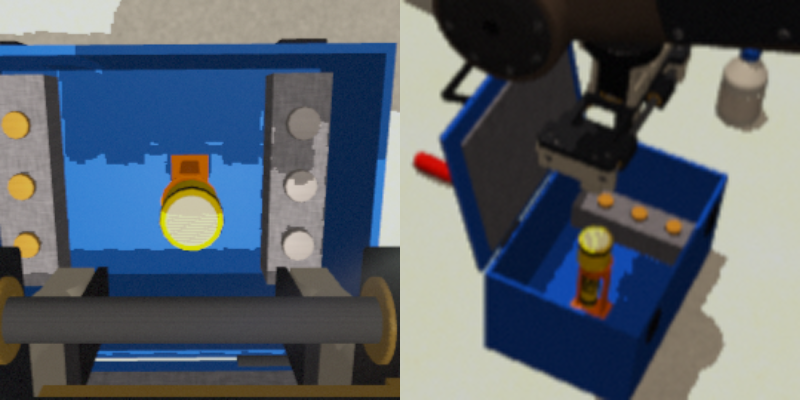

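The torch head rests on the ring, with its top at (192,218) in the left crop, within about 4 mm of the predicted spot. It hangs upright and free, and the lid still stands open. I'll hand in.

```bash
python3 -c "
from plant import r
print(r.close_job())"
```

```text
the job is handed in; nothing more can be done
None
```

The lid was swung open and stands on its stop by itself, the largest torch hangs tail down in the orange ring with its head on the rim, and the job is handed in at about 19 s; no verdict came back.

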